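# Make up two repair service kits

## Task

Make up two service kits from the row of stock on the bench, setting each thing upright or flat, wholly on its own dark pad inside the tray. The blue tray gets the heat sink on its square pad, the green-capped pot on its round pad and the black USB meter lengthwise on its long pad; the yellow tray gets the white tin with the red label on its round pad and the red memory stick lengthwise on its long pad. Leave the yellow wick spool, the amber tape roll and the grey tip key where they lie.

Things in the scene. Friction and masses are not known exactly. Their poses are not given: they have to be found in the camera images.
- blue_tray: Blue low tray, fixed, 140 (x) x 200 (y) mm; lip 4 mm thick, 10 mm high; floor top at z = 4 mm. Origin: centre of its underside; blank white card holder outside the lip at -x. Dark white-edged pads flush with the floor, centres in its frame (mm): square 56 x 56 at (34, 45); round 56 across at (-34, 45); long 80 (x) x 40 (y) at (0, -52). Turned up to 0.25 rad from the bench axes.
- yellow_tray: Yellow low tray, fixed, 120 (x) x 170 (y) mm; lip 4 mm thick, 10 mm high; floor top at z = 4 mm. Origin: centre of its underside; blank white card holder outside the lip at -x. Dark white-edged pads flush with the floor, centres in its frame (mm): round 63 across at (0, 40); long 66 (x) x 32 (y) at (0, -42). Turned up to 0.25 rad from the bench axes.
- heat_sink: Light grey finned aluminium heat sink, 40 x 40 x 20 mm high, fins upward. Origin: centre of the underside, z up. Its x and y axes are square to its sides; the fins run along x, so grip it across y, on the two solid outer fins.
- green_pot: Small round white pot with a green screw cap (fixed), 40 mm across, 30 mm high. Origin: centre of the underside, z up. 
- usb_meter: Black USB meter lying flat, 24 (x) x 64 (y) x 11 (z) mm including its metal plug. Origin: centre of the underside, z up. Grip it across x.
- flux_tin: Small round white tin with a red label on its lid (fixed), 47 mm across, 19 mm high. Origin: centre of the underside, z up. 
- memory_stick: Red USB memory stick lying flat, 16 (x) x 50 (y) x 8 (z) mm including its metal plug. Origin: centre of the underside, z up. Grip it across x.
- wick_spool: Bystander: flat yellow spool of desoldering wick, 44 (x) x 66 (y) x 11 mm, lying behind the stock row. Origin: centre of the underside, z up. 
- tape_roll: Bystander: roll of amber tape lying flat, 64 x 67 x 12 mm, behind the stock row. Origin: centre of the underside, z up. 
- tip_key: Bystander: light grey flat tip key, 14 (x) x 90 (y) x 9 mm, behind the stock row. Origin: centre of the underside, z up. 
Things that resemble listed ones, but are neither listed nor needed, are in the scene too. Of the things that look like the usb_meter, the larger one is meant.

How it is judged (in metres and radians):
At the end, for the whole second after the job is handed in: Each of the five things is centred on its own pad within 12 mm in tray x and in y, resting on the tray floor (underside less than 5 mm above it), upright or flat within 0.12 rad, at rest; USB meter and memory stick lie within 0.3 rad of their pad's long axis, either way round (x of heat_sink in the frame of blue_tray between 0.022 and 0.046 m and y of heat_sink in the frame of blue_tray between 0.033 and 0.057 m and z of heat_sink in the frame of blue_tray between 0 and 0.009 m and angle between each of heat_sink, green_pot, usb_meter, flux_tin, memory_stick's own z axis and vertical below 0.12 rad and linear speed of each of heat_sink, green_pot, usb_meter, flux_tin, memory_stick below 0.02 m/s and x of green_pot in the frame of blue_tray between -0.046 and -0.022 m and y of green_pot in the frame of blue_tray between 0.033 and 0.057 m and z of green_pot in the frame of blue_tray between 0 and 0.009 m and x of usb_meter in the frame of blue_tray between -0.012 and 0.012 m and y of usb_meter in the frame of blue_tray between -0.064 and -0.04 m and z of usb_meter in the frame of blue_tray between 0 and 0.009 m and x of flux_tin in the frame of yellow_tray between -0.012 and 0.012 m and y of flux_tin in the frame of yellow_tray between 0.028 and 0.052 m and z of flux_tin in the frame of yellow_tray between 0 and 0.009 m and x of memory_stick in the frame of yellow_tray between -0.012 and 0.012 m and y of memory_stick in the frame of yellow_tray between -0.054 and -0.03 m and z of memory_stick in the frame of yellow_tray between 0 and 0.009 m and angle between the y axis of usb_meter and the x axis of blue_tray, either way round below 0.3 rad and angle between the y axis of memory_stick and the x axis of yellow_tray, either way round below 0.3 rad); the robot touches nothing.
It fails at once if the yellow wick spool is shifted by more than 20 mm (distance of wick_spool from where it was at the start of the episode above 0.02 m).
It fails at once if the amber tape roll is shifted by more than 20 mm (distance of tape_roll from where it was at the start of the episode above 0.02 m).
It fails at once if the grey tip key is shifted by more than 20 mm (distance of tip_key from where it was at the start of the episode above 0.02 m).
It also fails if it takes over 120 s, if anything falls off the work surface, if the arm or the gripper's body presses on something with over 40 N, if the wrist force passes 120 N, or if a joint passes its speed limit or range.

## Robot

A 6-joint arm with a two-finger parallel gripper is mounted at the origin on a cart in front of the work surface, level with it; the furniture and walls round the work are solid. World frame = base frame: x ahead of the robot, y to its left, z up, the work surface at z = 0. Lengths are in mm, angles in degrees, forces in N, time in s.
With the tool pointing down it reaches from about 350 to 850 mm from the base axis. Payload 8.1 kg.
Tool frame: the origin (TCP) lies midway between the tips of the shut fingers; the grasp point (between the pads) lies 19 mm behind it; z points along the fingers, y is the line along which they close (so a half turn about z gives the same grasp; the last joint's range is limited). The gripper opens to 85 mm and grips with 20 to 120 N. Pads are 22 mm wide; open, the fingers measure 114 mm over their backs; the gripper's body (76 mm by 85 mm) begins 54 mm behind the grasp point. The pads swing forward as they close: fully open they stand 13 mm farther back than shut.
Start: joints at [-74.851, 7.471, 85.268, -0, 87.261, -4.893], TCP at [205.646, -563.662, 231.292] pointing down, gripper open.
Joint ranges: [-169.43, 169.43], [-51.17, 129.36], [1.28, 143.12], [-76.62, 256.62], [0, 156.53], [-152.29, 152.29]. Speed limits (degrees/s): [136.94, 136.94, 159.86, 180, 180, 180].

## Interface

Orientations are given as [roll, pitch, yaw] about the fixed x, y, z axes, in that order (R = Rz(yaw) Ry(pitch) Rx(roll)).
In Python, from bench import r, optics, workorder gives the robot as it stands.
- The arm moves only by the tool pendant, called after "Emit:" as name(argument=value, ...) on one line, values as JSON. Schema: {"type":"object","properties":{"deltas":{"type":"object","properties":{"offsets":{"type":"array","items":{"type":"array","items":{"type":"number"},"minItems":7,"maxItems":7},"minItems":1,"maxItems":8}},"additionalProperties":false,"required":["offsets"]},"clamp_n":{"type":"number"},"only":{"type":"string"},"quiet":{"type":"boolean"},"lines":{"type":"string"}},"required":["deltas"],"additionalProperties":false}. deltas is an object whose key "offsets" holds a list of rows, 1 to 8 of them, each of 7 numbers: a rotation vector rx, ry, rz in normalised numbers (1 is 90 degrees), then dx, dy, dz in parts of the range, where 1.0 means 500 mm, then the finger opening in mm; each row is the pose to reach, as a shift and turn from the pose commanded when the call began, along the tool's axes at that moment; what a row does not reach only later rows make up. A row lasts 1/8 s, in which the tool goes at most 62.5 mm and 10.7 degrees, less where a joint would pass 70% of its speed; a pose out of reach is approached as far as the arm can. The fingers move at their own pace and stop on an object; clamp_n is the grip in N (left out, the last holds). Time passes only in rows, so rows that do not move let the fingers close. The tool returns the time, the measured TCP pose, the force, the opening and the grip force at its end. only (a regular expression) keeps the lines of the reply that match it, lines (a string "A,B") keeps lines A to B, and quiet returns only ok. No shift or turn number may pass 1 either way. Input that does not fit is refused with a message, and nothing moves.
- r.sense(): the state, without advancing time (a new reading comes with each control period).
- optics.snapshot(name): name is "side" or "top" or "wrist"; returns a dict with "pixels" (420x560x3 uint8, blue, green, red), "fx", "fy", "cx", "cy" (pixels), "pose" (4x4, takes a point from camera to world coordinates). Camera axes: x right, y up, looking along -z (the intrinsics and any distortion apply to the point x, -y, -z); pixel columns grow to the right and rows downward; lengths in mm; the calibration is good to about 2 mm. The wrist camera is an equidistant fisheye: a pixel r from the principal point sees the ray r / f radians off the axis. A picture is of the moment at which its call begins. There is no depth.
- workorder.hand_in(): hands the job in; it is judged then, once.
The state is a dict: "time": time; "joint_pos": joint angles; "qd": joint speeds; "joint_efforts": joint torques, N m; "tool_pos": TCP position; "tcp_rot": TCP orientation; "ft_force": force on the tool from outside, world axes, zero at the start; "wrist_torque": the same for the moment, N m; "finger_gap": finger opening in mm; "grip_force": force on a finger pad.
Only numpy, scipy, OpenCV 4.12 (cv2) and the standard library are available. Lean on these libraries where they do the work, as an engineer would, in place of code of your own. Each camera call takes 0.05 s, during which the arm holds its last target. There are 200 camera calls.

## Working session

There is one attempt and no reset: what is moved stays moved. The work goes in short steps, Python scripts to look and compute and a tool call to move; the robot and the scene stay as the last step left them, time stands still between calls to the robot, and variables do not carry over. Pictures are saved under pics/ and viewed, at most 16 in all, crops included, and the job is handed in when it is done.

```bash
mkdir -p pics; ls; python3 - <<'E'
from bench import r, optics
import cv2
for n in("top","side"):
    s=optics.snapshot(n); cv2.imwrite(f"pics/{n}0.png",s["pixels"]); print(n,{k:(v.tolist() if hasattr(v,'tolist') else v) for k,v in s.items() if k!="pixels"})
print(r.sense())
E
```

```text
pics
top {'fx': 498.94356146313766, 'fy': 498.94356146313766, 'cx': 276.138957942441, 'cy': 206.25370660715353, 'pose': [[0.023689349633984825, 0.9836846592587086, -0.17833481391191494, 427.2135714636151], [-0.9996029176772315, 0.02602932490368704, 0.010792646395790608, -63.132637537376624], [0.015258495505294848, 0.17800832953583043, 0.9839106732477183, 926.9929552461007], [0.0, 0.0, 0.0, 1.0]]}
side {'fx': 387.0300498429055, 'fy': 387.0300498429055, 'cx': 278.6197774845613, 'cy': 201.61070484568336, 'pose': [[-0.9431448125736773, 0.21360679410744343, -0.2546566316169741, 354.44781955939396], [-0.33227694888236475, -0.5866538450389119, 0.7385318512714848, 568.1918918254543], [0.008360128993581498, 0.7811590130134841, 0.6242761445314166, 587.9837231844965], [0.0, 0.0, 0.0, 1.0]]}
{'time': 0.1, 'joint_pos': array([-7.48506812e+01,  7.50940153e+00,  8.53227064e+01,  4.52524203e-04,
        8.72605802e+01, -4.89231739e+00]), 'qd': array([-0.00142767, -0.15386393, -0.14648795,  0.00061401, -0.008929  ,
       -0.06969724]), 'joint_efforts': array([ 5.11735871e-04, -5.70951712e+01, -5.01942980e+01, -2.06119007e-04,
        8.17512337e-03,  7.39733787e-05]), 'tool_pos': array([ 205.52635872, -563.18814456,  230.36689557]), 'tcp_rot': array([-1.79907688e+02, -8.35507498e-03,  2.00416074e+01]), 'ft_force': array([-0.1182748 ,  0.37708937,  0.20860183]), 'wrist_torque': array([ 0.00215325, -0.02573816, -0.04181535]), 'grip_force': 0.0, 'finger_gap': 85.70893410677145}
```

View pics/top0.png

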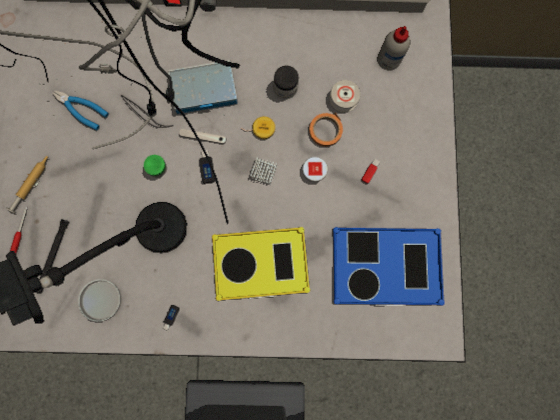

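View pics/side0.png

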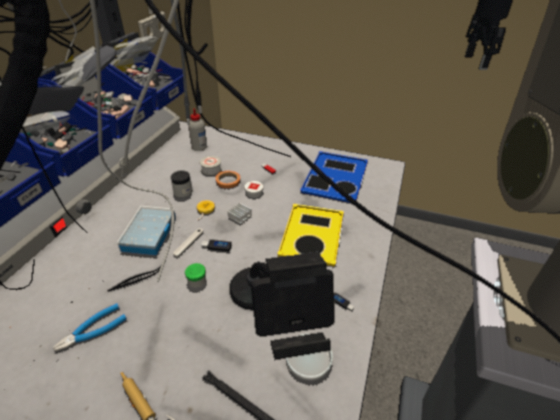

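The top view shows the stock row: green pot (154,165), black meter (207,170), heat sink (263,171), tin (315,169) and stick (370,171). The trays are at (262,264) and (388,266), and a smaller meter-like thing is at (171,316). The side view agrees, and it also shows a cable hanging in the air that I'll triangulate.

```bash
cat > h.py <<'E'
import numpy as np, cv2
def ray(s,u,v):
    P=s["pose"]; d=np.array([(u-s["cx"])/s["fx"],-(v-s["cy"])/s["fy"],-1.]); 
    return P[:3,3],P[:3,:3]@d
def onplane(s,u,v,z):
    o,d=ray(s,u,v); return (o+d*(z-o[2])/d[2])[:2]
def proj(s,p):
    q=s["pose"][:3,:3].T@(np.array(p)-s["pose"][:3,3]); return s["cx"]+s["fx"]*q[0]/-q[2], s["cy"]-s["fy"]*q[1]/-q[2]
def blobs(s,mask,z,box,minA=15):
    m=np.zeros_like(mask); x0,y0,x1,y1=box; m[y0:y1,x0:x1]=mask[y0:y1,x0:x1]
    out=[]
    for c in cv2.findContours(m,cv2.RETR_EXTERNAL,cv2.CHAIN_APPROX_NONE)[0]:
        if cv2.contourArea(c)<minA: continue
        w=np.array([onplane(s,u,v,z) for u,v in c[:,0]],np.float32)
        (cx,cy),(a,b),t=cv2.minAreaRect(w)
        px=cv2.boundingRect(c)
        out.append((px,np.round([cx,cy,a,b,t],1).tolist()))
    return out
E
python3 - <<'E'
from bench import optics
from h import *
s=optics.snapshot("top"); hsv=cv2.cvtColor(s["pixels"],cv2.COLOR_BGR2HSV)
def m(lo,hi): return cv2.inRange(hsv,lo,hi)
print("yellow",blobs(s,m((22,120,80),(35,255,255)),10,(200,215,320,310),500))
print("blue",blobs(s,m((105,120,60),(125,255,255)),10,(320,215,460,320),500))
dark=m((0,0,0),(179,255,70))
print("ypads",blobs(s,cv2.inRange(s["pixels"],(0,0,0),(60,60,60)),4,(215,240,305,292),100))
print("bpads",blobs(s,cv2.inRange(s["pixels"],(0,0,0),(60,60,60)),4,(338,230,440,305),100))
print("green",blobs(s,m((45,100,50),(80,255,255)),30,(130,145,180,190)))
print("meter",blobs(s,dark,11,(192,150,218,190)))
print("meter2",blobs(s,dark,11,(150,295,190,335)))
print("tin",blobs(s,m((0,0,170),(179,60,255)),19,(295,150,335,190)))
print("tinred",blobs(s,m((170,120,80),(179,255,255))|m((0,120,80),(8,255,255)),19,(295,150,335,190)))
print("stick",blobs(s,m((170,120,80),(179,255,255))|m((0,120,80),(8,255,255)),8,(350,150,390,190)))
crop=cv2.resize(s["pixels"][130:210,130:400],None,fx=2.9,fy=2.9,interpolation=cv2.INTER_CUBIC);cv2.imwrite("pics/row.png",crop)
t=optics.snapshot("side")
# cable end top (227,222) vs side line
o,d=ray(s,227,222)
for z in range(0,900,100):
    p=o+d*(z-o[2])/d[2]; print(z,p.round(),np.round(proj(t,p)))
o,d=ray(s,160,110)
for z in range(0,900,100):
    p=o+d*(z-o[2])/d[2]; print(z,p.round(),np.round(proj(t,p)))
E
```

```text
yellow [((212, 227, 98, 74), [487.2, -46.2, 120.4, 170.6, 6.2])]
blue [((333, 227, 111, 78), [488.3, -279.9, 139.4, 199.6, 0.4])]
ypads [((222, 249, 33, 33), [483.1, -5.7, 58.6, 58.9, 1.4]), ((274, 244, 19, 35), [492.5, -87.8, 63.3, 29.4, 6.3])]
bpads [((349, 269, 29, 30), [454.9, -235.9, 51.5, 52.7, 89.9]), ((405, 245, 22, 43), [489.4, -333.0, 77.4, 37.5, 1.1]), ((348, 233, 30, 29), [522.0, -235.4, 52.1, 53.4, 1.5])]
green [((144, 155, 22, 21), [661.5, 153.6, 38.4, 38.6, 4.0])]
meter [((199, 150, 19, 36), [662.2, 61.3, 73.0, 29.0, 16.7])]
meter2 [((163, 305, 16, 21), [391.1, 110.5, 16.7, 33.8, 68.7])]
tin [((303, 157, 25, 23), [666.8, -144.3, 42.8, 43.7, 46.7])]
tinred [((308, 162, 14, 13), [666.7, -143.5, 23.2, 24.5, 1.6])]
stick [((362, 164, 15, 19), [662.8, -248.3, 15.7, 37.5, 60.8])]
0 [563.  18.   0.] [270. 245.]
100 [548.   9. 100.] [278. 208.]
200 [534.   1. 200.] [288. 164.]
300 [519.  -8. 300.] [299. 113.]
400 [504. -17. 400.] [313.  51.]
500 [490. -26. 500.] [329. -25.]
600 [475. -34. 600.] [ 350. -120.]
700 [460. -43. 700.] [ 377. -242.]
800 [446. -52. 800.] [ 414. -407.]
0 [780. 158.   0.] [145. 265.]
100 [742. 134. 100.] [158. 225.]
200 [704. 110. 200.] [174. 178.]
300 [666.  86. 300.] [193. 123.]
400 [628.  62. 400.] [216.  58.]
500 [590.  39. 500.] [243. -22.]
600 [552.  15. 600.] [ 277. -121.]
700 [514.  -9. 700.] [ 320. -247.]
800 [476. -33. 800.] [ 377. -413.]
```

View pics/row.png

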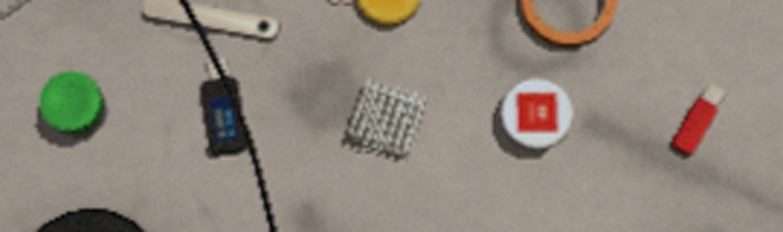

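The crop shows pot, meter, heat sink, tin and stick in a clear row, with a thin cable drawn over the meter. I'll go above the stick and look with the wrist camera.

```bash
cat > go.py <<'E'
# prints tool-axis shift/turn to reach x y z yaw with tool straight down
import sys, numpy as np
from scipy.spatial.transform import Rotation as R
from bench import r
st=r.sense(); x,y,z,w=map(float,sys.argv[1:5])
A=R.from_euler('xyz',st["tcp_rot"],degrees=True); B=R.from_euler('xyz',[180,0,w],degrees=True)
rv=(A.inv()*B).as_rotvec(degrees=True); d=A.inv().apply(np.array([x,y,z])-st["tool_pos"])
print(rv.round(1),d.round(1),"dist",np.linalg.norm(d).round(), "t",st["time"],"gap",st["finger_gap"].__round__(1))
E
python3 go.py 655 -240 200 -29
```

```text
[-0.1  0.  49. ] [ 533.  -149.7   30.9] dist 554.0 t 0.2 gap 85.3
```

Careful with the scale: shifts go in shares of 500 mm and turns go in shares of 90 degrees. That gives: 485 mm / 500 = 0.97, 440 mm / 500 = 0.88, 49 degrees / 90 = 0.5444.

Emit:
pendant(deltas={"offsets":[[0,0,0.1111,0.12,-0.034,0.006,85],[0,0,0.2,0.25,-0.07,0.014,85],[0,0,0.2889,0.38,-0.106,0.022,85],[0,0,0.3778,0.51,-0.144,0.03,85],[0,0,0.4667,0.64,-0.18,0.036,85],[0,0,0.5444,0.77,-0.216,0.044,85],[0,0,0.5444,0.88,-0.248,0.05,85],[0,0,0.5444,0.97,-0.272,0.056,85]]})

```text
time: 1.2
tool_pos: [612.3, -270.9, 203.4]
tcp_rot: [180.0, -0.0, -29.0]
ft_force: [0.5, -0.1, 0.4]
finger_gap: 84.7
grip_force: 0.0
```

```bash
python3 go.py 655 -240 200 -29
```

```text
[ 0. -0.  0.] [ 22.4 -47.7   3.3] dist 53.0 t 1.2 gap 84.7
```

```bash
python3 - <<'E'
from bench import optics
import cv2
s=optics.snapshot("wrist"); cv2.imwrite("pics/w1.png",s["pixels"]); print(s["fx"],s["cx"],s["cy"],s["pose"].round(2))
E
```

```text
325.19226210127806 279.3758599310825 205.79866498444548 [[-4.8000e-01  8.4000e-01  2.4000e-01  6.7490e+02]
 [-8.7000e-01 -4.7000e-01 -1.4000e-01 -3.0468e+02]
 [ 0.0000e+00 -2.8000e-01  9.6000e-01  3.4554e+02]
 [ 0.0000e+00  0.0000e+00  0.0000e+00  1.0000e+00]]
```

View pics/w1.png

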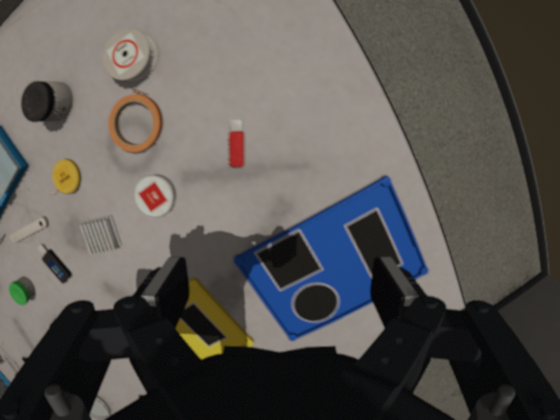

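The wrist view shows the stick (237,143), tin (153,196), heat sink (100,236) with its fin direction visible, meter (55,264) and both trays. No cable lies near the bench over the meter. Now I'll measure from this view.

```bash
cat >> h.py <<'E'
_r=ray
def ray(s,u,v):
    if not s.get("fish"): return _r(s,u,v)
    a,b=(u-s["cx"])/s["fx"],(v-s["cy"])/s["fy"]; t=np.hypot(a,b); k=np.sin(t)/max(t,1e-9)
    return s["pose"][:3,3],s["pose"][:3,:3]@np.array([a*k,-b*k,-np.cos(t)])
def wrist():
    from bench import optics
    s=optics.snapshot("wrist"); s["fish"]=1; return s
def rect(s,z,x0,x1,y0,y1,name,k=2):
    "metric top-down patch of plane z, k px/mm, up=+x, left=+y"
    X,Y=np.meshgrid(np.arange(x1,x0,-1/k),np.arange(y1,y0,-1/k),indexing='ij')
    P=np.stack([X,Y,np.full_like(X,z)],-1)-s["pose"][:3,3]; q=P@s["pose"][:3,:3]
    t=np.arctan2(np.hypot(q[...,0],q[...,1]),-q[...,2]); n=np.hypot(q[...,0],q[...,1])
    u=s["cx"]+s["fx"]*t*q[...,0]/n; v=s["cy"]-s["fy"]*t*q[...,1]/n
    im=cv2.remap(s["pixels"],u.astype(np.float32),v.astype(np.float32),cv2.INTER_CUBIC)
    if name: cv2.imwrite(name,im)
    return im
E
python3 - <<'E'
from h import *
s=wrist(); hsv=cv2.cvtColor(s["pixels"],cv2.COLOR_BGR2HSV)
def m(lo,hi): return cv2.inRange(hsv,lo,hi)
red=m((170,120,80),(179,255,255))|m((0,120,80),(8,255,255))
print("stick",blobs(s,red,8,(215,110,260,180)))
print("tinred",blobs(s,red,19,(130,170,180,220)))
print("tin",blobs(s,m((0,0,150),(179,60,255)),19,(125,165,185,225),200))
print("sink",blobs(s,m((0,0,140),(179,60,255)),20,(70,205,130,265),60))
print("meter",blobs(s,m((0,0,0),(179,255,70)),11,(35,245,80,285),30))
print("green",blobs(s,m((45,100,50),(80,255,255)),30,(0,270,40,310)))
print("bpads",blobs(s,cv2.inRange(s["pixels"],(0,0,0),(60,60,60)),4,(250,200,400,325),500))
rect(s,20,620,700,-260,180,"pics/rw1.png",1.8)
E
```

```text
stick [((238, 133, 15, 36), [664.0, -247.9, 14.6, 36.8, 60.6])]
tinred [((147, 184, 28, 28), [667.2, -143.1, 23.8, 24.0, 2.4])]
tin [((125, 177, 56, 48), [670.1, -130.1, 71.9, 53.2, 62.3])]
sink [((70, 205, 60, 60), [669.2, -39.3, 105.6, 80.3, 61.3])]
meter [((47, 251, 30, 33), [662.6, 54.8, 48.5, 28.7, 10.9])]
green [((13, 282, 20, 24), [664.9, 148.1, 35.8, 46.6, 5.9])]
bpads [((302, 288, 42, 34), [454.8, -235.5, 52.1, 50.1, 59.8]), ((265, 235, 62, 55), [524.0, -233.8, 54.8, 54.7, 0.5]), ((357, 214, 43, 111), [451.4, -320.9, 45.7, 162.8, 77.8])]
```

View pics/rw1.png

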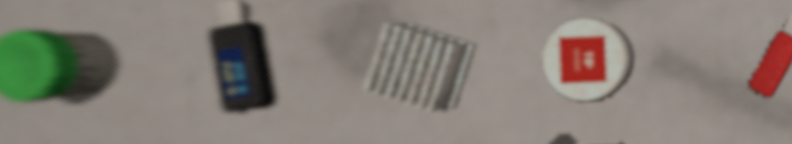

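```bash
python3 go.py 668 -250 40 -29.4
```

```text
[-0.1  0.1  0.8] [ 39.  -40.2 161.8] dist 171.0 t 1.3 gap 84.7
```

To row units: 162 mm / 500 = 0.324, 150 mm / 500 = 0.3, 0.5 degrees / 90 = 0.0056.

Emit:
pendant(deltas={"offsets":[[0,0,0.0056,0.03,-0.03,0.08,40],[0,0,0.0056,0.06,-0.06,0.17,40],[0,0,0.0056,0.078,-0.08,0.25,40],[0,0,0.0056,0.078,-0.08,0.3,40],[0,0,0.0056,0.078,-0.08,0.324,40],[0,0,0.0056,0.078,-0.08,0.324,40]]}, clamp_n=40)

```text
time: 2.05
tool_pos: [663.6, -256.3, 40.8]
tcp_rot: [180.0, 0.1, -29.5]
ft_force: [0.6, -0.1, 0.2]
finger_gap: 39.6
grip_force: 0.0
```

```bash
python3 - <<'E'
from h import *
s=wrist(); hsv=cv2.cvtColor(s["pixels"],cv2.COLOR_BGR2HSV)
red=cv2.inRange(hsv,(170,120,60),(179,255,255))|cv2.inRange(hsv,(0,120,60),(8,255,255))
print(blobs(s,red,8,(100,150,460,420),100)); cv2.imwrite("pics/w2.png",s["pixels"])
E
python3 go.py 668 -250 3 -29.4
```

```text
[((255, 213, 27, 59), [665.2, -248.5, 15.5, 36.8, 60.6])]
[-0.  -0.  -0.1] [-0.3 -7.6 39.4] dist 40.0 t 2.1 gap 40.1
```

View pics/w2.png

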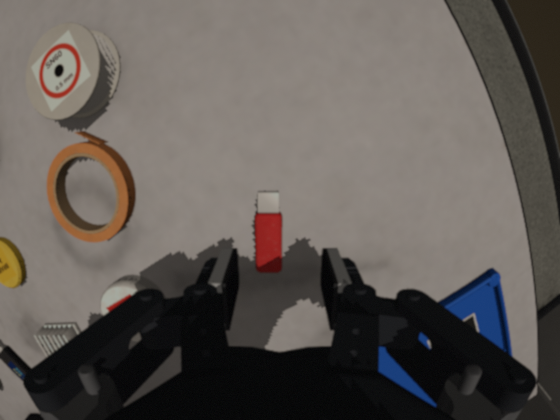

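The stick lies between the open fingers, slightly left of centre at (268,235). It needs a lateral correction, then the descent.

Emit:
pendant(deltas={"offsets":[[0,0,0,0.002,-0.012,0.004,40],[0,0,0,0.002,-0.012,0.004,40]]})

```text
time: 2.35
tool_pos: [669.2, -251.4, 40.9]
tcp_rot: [-180.0, -0.1, -29.4]
ft_force: [0.4, -0.0, -0.1]
finger_gap: 39.7
grip_force: 0.0
```

```bash
python3 go.py 669.5 -251 3 -29.4
```

```text
[-0.  -0.1 -0. ] [-0.  -0.4 37.9] dist 38.0 t 2.35 gap 39.7
```

To row units: 37 mm / 500 = 0.074, 30 mm / 500 = 0.06.

Emit:
pendant(deltas={"offsets":[[0,0,0,0,0,0.03,40],[0,0,0,0,0,0.06,40],[0,0,0,0,0,0.074,40],[0,0,0,0,0,0.074,40],[0,0,0,0,0,0.074,10],[0,0,0,0,0,0.074,10],[0,0,0,0,0,0.074,10],[0,0,0,0,0,0.074,10]]}, clamp_n=40)

```text
time: 3.35
tool_pos: [668.7, -251.7, 3.4]
tcp_rot: [-180.0, -0.1, -29.5]
ft_force: [-0.0, 0.6, 2.5]
finger_gap: 14.4
grip_force: 39.6
```

```bash
python3 go.py 669.5 -251 100 -29.4
```

```text
[-0.  -0.1 -0.1] [  0.4  -1.  -96.6] dist 97.0 t 3.35 gap 14.4
```

To row units: -70 mm / 500 = -0.14, -50 mm / 500 = -0.1.

Emit:
pendant(deltas={"offsets":[[0,0,0,0,0,-0.04,10],[0,0,0,0,0,-0.1,10],[0,0,0,0,0,-0.14,10],[0,0,0,0,0,-0.14,10]]})

```text
time: 3.85
tool_pos: [670.1, -252.3, 76.1]
tcp_rot: [-180.0, -0.3, -29.5]
ft_force: [0.8, -0.6, 0.4]
finger_gap: 14.2
grip_force: 39.2
```

```bash
python3 go.py 491 -88 75 6.2
```

```text
[  0.1  -0.3 -35.7] [-2.368e+02 -5.500e+01 -1.000e-01] dist 243.0 t 3.85 gap 14.2
```

To row units: -237 mm / 500 = -0.474, -222 mm / 500 = -0.444, -36 degrees / 90 = -0.4.

Emit:
pendant(deltas={"offsets":[[0,0,-0.0889,-0.09,-0.02,0,10],[0,0,-0.1778,-0.19,-0.044,0,10],[0,0,-0.2667,-0.29,-0.068,0,10],[0,0,-0.3556,-0.38,-0.088,0,10],[0,0,-0.4,-0.444,-0.102,0,10],[0,0,-0.4,-0.474,-0.11,0,10],[0,0,-0.4,-0.474,-0.11,0,10],[0,0,-0.4,-0.474,-0.11,0,10]]})

```text
time: 4.85
tool_pos: [489.9, -87.8, 72.8]
tcp_rot: [180.0, -0.0, 6.5]
ft_force: [-0.0, 0.1, -0.0]
finger_gap: 14.4
grip_force: 39.2
```

```bash
python3 - <<'E'
from h import *
s=wrist(); cv2.imwrite("pics/w3.png",s["pixels"])
print(blobs(s,cv2.inRange(s["pixels"],(0,0,0),(60,60,60)),4,(190,150,370,330),300))
hsv=cv2.cvtColor(s["pixels"],cv2.COLOR_BGR2HSV)
print(blobs(s,cv2.inRange(hsv,(22,120,60),(35,255,255)),10,(0,0,560,420),3000))
E
python3 go.py 491 -88 9 6.2
```

```text
[((190, 185, 17, 65), [484.2, -30.7, 47.6, 11.9, 1.6]), ((190, 170, 180, 160), [459.5, -90.9, 130.7, 148.2, 6.4])]
[((99, 127, 249, 168), [488.9, -45.4, 119.9, 169.8, 6.5])]
[ 0.  -0.   0.3] [ 1.   0.3 63.8] dist 64.0 t 4.9 gap 14.2
```

View pics/w3.png

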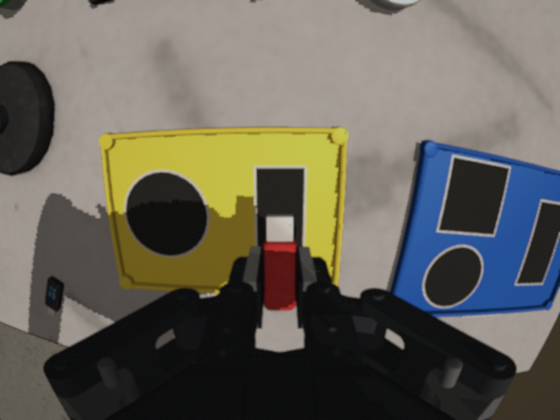

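The stick is held straight over the long pad (280,200). I'll lower and release.

To row units: 64 mm / 500 = 0.128, 61 mm / 500 = 0.122.

Emit:
pendant(deltas={"offsets":[[0,0,0,0.004,0,0.05,10],[0,0,0,0.004,0,0.1,10],[0,0,0,0.004,0,0.122,10],[0,0,0,0.004,0,0.128,10],[0,0,0,0.004,0,0.128,10],[0,0,0,0.004,0,0.128,10],[0,0,0,0.004,0,0.128,30],[0,0,0,0.004,0,0.128,30]]})

```text
time: 5.9
tool_pos: [491.2, -86.9, 9.0]
tcp_rot: [180.0, -0.0, 6.5]
ft_force: [0.3, 0.1, -0.1]
finger_gap: 30.0
grip_force: 0.0
```

```bash
python3 go.py 491 -88 130 6.2
```

```text
[ 0.  -0.   0.3] [  -0.2    1.1 -121. ] dist 121.0 t 5.9 gap 30.0
```

To row units: -90 mm / 500 = -0.18, -65 mm / 500 = -0.13.

Emit:
pendant(deltas={"offsets":[[0,0,0,0,0,-0.06,30],[0,0,0,0,0,-0.13,30],[0,0,0,0,0,-0.18,60],[0,0,0,0,0,-0.18,65],[0,0,0,0,0,-0.18,65]]})

```text
time: 6.52
tool_pos: [490.4, -86.7, 97.7]
tcp_rot: [-180.0, 0.0, 6.5]
ft_force: [-1.5, -0.9, 0.1]
finger_gap: 65.4
grip_force: 0.0
```

```bash
python3 - <<'E'
from h import *
s=wrist(); hsv=cv2.cvtColor(s["pixels"],cv2.COLOR_BGR2HSV)
red=cv2.inRange(hsv,(170,120,60),(179,255,255))|cv2.inRange(hsv,(0,120,60),(8,255,255))
print(blobs(s,red,12,(200,150,360,420),100))
print(blobs(s,cv2.inRange(hsv,(22,120,60),(35,255,255)),10,(0,0,560,420),3000))
E
python3 go.py 660 -144 100 6.2
```

```text
[((269, 192, 24, 49), [487.4, -87.3, 37.4, 16.8, 6.0])]
[((117, 127, 226, 152), [489.0, -45.6, 120.0, 169.4, 6.2])]
[-0.   0.1  0.3] [162.3  76.5  -3.1] dist 179.0 t 6.575 gap 64.9
```

Stick placed: its centre is about (494,-87) against a pad centre of (493,-87). Next is the tin.

To row units: 162 mm / 500 = 0.324, 155 mm / 500 = 0.31.

Emit:
pendant(deltas={"offsets":[[0,0,0,0.06,0.028,0,65],[0,0,0,0.16,0.076,0,65],[0,0,0,0.25,0.118,0,65],[0,0,0,0.31,0.146,0.02,65],[0,0,0,0.324,0.152,0.05,65],[0,0,0,0.324,0.152,0.06,65],[0,0,0,0.324,0.152,0.06,65]]})

```text
time: 7.45
tool_pos: [658.6, -143.2, 67.0]
tcp_rot: [-179.9, 0.2, 6.6]
ft_force: [0.1, 0.0, -0.4]
finger_gap: 65.4
grip_force: 0.0
```

```bash
python3 - <<'E'
from h import *
s=wrist(); hsv=cv2.cvtColor(s["pixels"],cv2.COLOR_BGR2HSV)
red=cv2.inRange(hsv,(170,120,60),(179,255,255))|cv2.inRange(hsv,(0,120,60),(8,255,255))
print(blobs(s,red,19,(100,100,460,420),100))
cv2.imwrite("pics/w4.png",s["pixels"])
E
python3 go.py 667 -144 6 6.2
```

```text
[((261, 197, 43, 41), [667.3, -143.1, 25.1, 25.1, 2.4])]
[-0.   0.1  0.4] [ 7.6  1.6 62.1] dist 63.0 t 7.5 gap 65.2
```

View pics/w4.png

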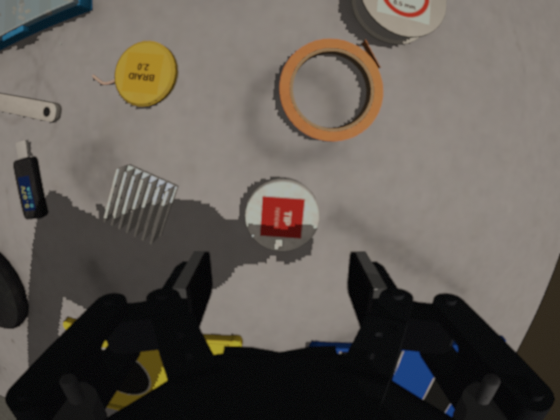

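The tin's label is centred at (283,218), i.e. (667.3,-143.2), and the fingers are clear of the tape roll.

To row units: 61 mm / 500 = 0.122, 58 mm / 500 = 0.116.

Emit:
pendant(deltas={"offsets":[[0,0,0,0.018,0.002,0.04,65],[0,0,0,0.018,0.002,0.084,65],[0,0,0,0.018,0.002,0.116,65],[0,0,0,0.018,0.002,0.122,65],[0,0,0,0.018,0.002,0.122,40],[0,0,0,0.018,0.002,0.122,40],[0,0,0,0.018,0.002,0.122,40],[0,0,0,0.018,0.002,0.122,40]]}, clamp_n=40)

```text
time: 8.5
tool_pos: [669.9, -144.0, 8.1]
tcp_rot: [180.0, -0.0, 6.5]
ft_force: [-0.2, -0.3, 1.4]
finger_gap: 45.1
grip_force: 41.0
```

```bash
python3 go.py 483.5 -6 80 6.2
```

```text
[ 0.  -0.   0.3] [-169.4 -158.3  -72.1] dist 243.0 t 8.5 gap 45.1
```

To row units: -166 mm / 500 = -0.332, -158 mm / 500 = -0.316.

Emit:
pendant(deltas={"offsets":[[0,0,0,0,0,-0.06,40],[0,0,0,0,0,-0.12,40],[0,0,0,-0.08,-0.074,-0.14,40],[0,0,0,-0.17,-0.158,-0.144,40],[0,0,0,-0.25,-0.234,-0.144,40],[0,0,0,-0.31,-0.292,-0.144,40],[0,0,0,-0.332,-0.316,-0.144,40],[0,0,0,-0.332,-0.316,-0.144,40]]})

```text
time: 9.5
tool_pos: [486.8, -5.4, 80.0]
tcp_rot: [180.0, -0.1, 6.6]
ft_force: [0.7, 0.1, 0.3]
finger_gap: 44.8
grip_force: 41.1
```

```bash
python3 go.py 486.5 -6 12.8 6.2
```

```text
[ 0.  -0.1  0.4] [-0.5  0.5 67.2] dist 67.0 t 9.5 gap 44.8
```

To row units: 67 mm / 500 = 0.134, 63 mm / 500 = 0.126.

Emit:
pendant(deltas={"offsets":[[0,0,0,0,0,0.05,45],[0,0,0,0,0,0.1,45],[0,0,0,0,0,0.126,45],[0,0,0,0,0,0.134,45],[0,0,0,0,0,0.134,45],[0,0,0,0,0,0.134,45],[0,0,0,0,0,0.134,55],[0,0,0,0,0,0.134,55]]})

```text
time: 10.5
tool_pos: [487.0, -5.8, 13.0]
tcp_rot: [180.0, -0.1, 6.5]
ft_force: [0.1, -0.8, 0.1]
finger_gap: 55.1
grip_force: 0.0
```

Emit:
pendant(deltas={"offsets":[[0,0,0,0,0,-0.04,56],[0,0,0,0,0,-0.12,60],[0,0,0,0,0,-0.18,65],[0,0,0,0,0,-0.18,65]]})

```text
time: 11.0
tool_pos: [489.1, -6.0, 105.8]
tcp_rot: [179.9, -0.3, 6.5]
ft_force: [-0.6, -1.0, 0.2]
finger_gap: 64.9
grip_force: 0.0
```

```bash
python3 - <<'E'
from h import *
s=wrist(); hsv=cv2.cvtColor(s["pixels"],cv2.COLOR_BGR2HSV)
red=cv2.inRange(hsv,(170,120,60),(179,255,255))|cv2.inRange(hsv,(0,120,60),(8,255,255))
print(blobs(s,red,23,(100,100,460,420),100))
E
python3 go.py 655 -52 80 -17
```

```text
[((260, 202, 38, 34), [485.4, -5.2, 24.9, 25.8, 2.5]), ((369, 201, 24, 46), [489.9, -82.7, 36.3, 17.1, 6.5])]
[ 0.  -0.2 23.5] [160.8  64.9  24.5] dist 175.0 t 11.05 gap 65.1
```

Tin placed. Next is the heat sink.

To row units: 160 mm / 500 = 0.32, 130 mm / 500 = 0.26, 23 degrees / 90 = 0.2556.

Emit:
pendant(deltas={"offsets":[[0,0,0.0889,0.08,0.032,0,60],[0,0,0.1778,0.17,0.068,0,60],[0,0,0.2556,0.26,0.104,0.02,60],[0,0,0.2556,0.31,0.124,0.05,60],[0,0,0.2556,0.32,0.13,0.06,60],[0,0,0.2556,0.32,0.13,0.06,60]]})

```text
time: 11.8
tool_pos: [651.4, -51.9, 70.7]
tcp_rot: [180.0, 0.2, -16.5]
ft_force: [0.4, 0.8, 0.5]
finger_gap: 60.5
grip_force: 0.0
```

```bash
python3 - <<'E'
from h import *
s=wrist(); rect(s,20,610,720,-120,20,"pics/sink.png",4)
cv2.imwrite("pics/w5.png",s["pixels"])
E
python3 go.py 665 -52 6 -17
```

```text
[0.  0.1 0.6] [13.  -3.6 65.7] dist 67.0 t 11.85 gap 59.5
```

View pics/sink.png

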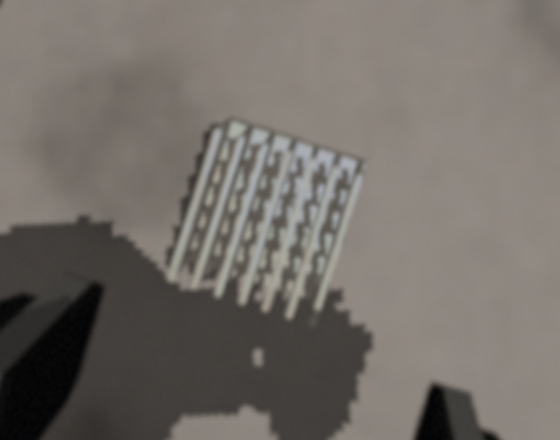

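The rectified patch shows the fins clearly: top-face centre at (267,218), i.e. (665.5,-46.8), with the fins at -16°.

To row units: 65 mm / 500 = 0.13, 60 mm / 500 = 0.12.

```bash
python3 go.py 665.5 -46.8 6 -16.3
```

```text
[ 0.   0.1 -0.1] [12.  -8.7 65.7] dist 67.0 t 11.85 gap 59.5
```

Emit:
pendant(deltas={"offsets":[[0,0,0,0.024,-0.018,0,60],[0,0,0,0.024,-0.018,0.04,60],[0,0,0,0.024,-0.018,0.09,60],[0,0,0,0.024,-0.018,0.12,60],[0,0,0,0.024,-0.018,0.13,60],[0,0,0,0.024,-0.018,0.13,60]]})

```text
time: 12.6
tool_pos: [666.8, -46.9, 7.5]
tcp_rot: [180.0, 0.0, -16.5]
ft_force: [0.4, -0.2, 1.0]
finger_gap: 59.9
grip_force: 0.0
```

```bash
python3 go.py 665.5 -46.8 6 -16.3
```

```text
[ 0.   0.  -0.2] [-1.3  0.3  1.5] dist 2.0 t 12.6 gap 59.9
```

To row units: -75 mm / 500 = -0.15, -70 mm / 500 = -0.14.

Emit:
pendant(deltas={"offsets":[[0,0,0,0,0,0,35],[0,0,0,0,0,0,35],[0,0,0,0,0,0,35],[0,0,0,0,0,-0.06,35],[0,0,0,0,0,-0.14,35],[0,0,0,0,0,-0.15,35],[0,0,0,0,0,-0.15,35]]}, clamp_n=40)

```text
time: 13.48
tool_pos: [667.1, -46.9, 82.7]
tcp_rot: [-180.0, -0.0, -16.5]
ft_force: [-0.3, 0.0, -0.7]
finger_gap: 38.3
grip_force: 40.9
```

```bash
python3 go.py 523.5 -234.5 82 0.8
```

```text
[  0.   -0.  -17.3] [-84.6 220.6   0.6] dist 236.0 t 13.475 gap 38.3
```

To row units: 221 mm / 500 = 0.442, 212 mm / 500 = 0.424, -17 degrees / 90 = -0.1889.

Emit:
pendant(deltas={"offsets":[[0,0,-0.0444,-0.03,0.08,0,35],[0,0,-0.1,-0.07,0.184,0,35],[0,0,-0.1556,-0.108,0.28,0,35],[0,0,-0.1889,-0.14,0.364,0,35],[0,0,-0.1889,-0.162,0.424,0,35],[0,0,-0.1889,-0.17,0.442,0,35],[0,0,-0.1889,-0.17,0.442,0,35],[0,0,-0.1889,-0.17,0.442,0,35]]})

```text
time: 14.48
tool_pos: [523.3, -233.7, 82.0]
tcp_rot: [-180.0, 0.0, 0.6]
ft_force: [0.1, -0.4, -0.5]
finger_gap: 38.0
grip_force: 40.9
```

```bash
python3 - <<'E'
from h import *
s=wrist(); hsv=cv2.cvtColor(s["pixels"],cv2.COLOR_BGR2HSV)
print(blobs(s,cv2.inRange(hsv,(105,120,50),(125,255,255)),10,(0,0,560,420),3000))
print(blobs(s,cv2.inRange(s["pixels"],(0,0,0),(60,60,60)),4,(100,100,560,420),500)); cv2.imwrite("pics/w6.png",s["pixels"])
E
python3 go.py 523.5 -234.5 12 0.8
```

```text
[((202, 167, 270, 143), [500.6, -279.2, 121.5, 198.2, 0.2])]
[((100, 210, 28, 73), [493.1, -88.6, 64.1, 28.8, 5.6]), ((244, 180, 77, 51), [530.9, -234.5, 36.9, 54.1, 0.6]), ((100, 100, 437, 320), [330.7, -268.6, 419.4, 551.2, 21.8])]
[-0.   0.  -0.2] [ 0.1  0.8 70.2] dist 70.0 t 14.525 gap 38.2
```

View pics/w6.png

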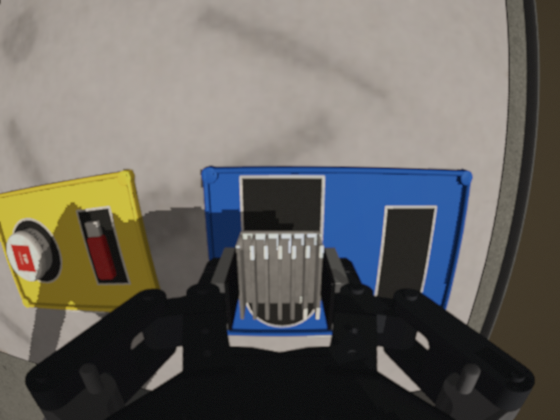

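The heat sink is held square over its pad, and the yellow kit looks right at left. Lower.

To row units: 70 mm / 500 = 0.14, 66 mm / 500 = 0.132.

Emit:
pendant(deltas={"offsets":[[0,0,0,0.002,0.002,0.05,35],[0,0,0,0.002,0.002,0.1,35],[0,0,0,0.002,0.002,0.132,35],[0,0,0,0.002,0.002,0.14,35],[0,0,0,0.002,0.002,0.14,35],[0,0,0,0.002,0.002,0.14,35],[0,0,0,0.002,0.002,0.14,50],[0,0,0,0.002,0.002,0.14,50]]})

```text
time: 15.52
tool_pos: [524.0, -235.8, 12.6]
tcp_rot: [180.0, -0.0, 0.5]
ft_force: [0.5, 1.0, 0.5]
finger_gap: 49.8
grip_force: 0.0
```

Emit:
pendant(deltas={"offsets":[[0,0,0,0,0,-0.04,52],[0,0,0,0,0,-0.12,60],[0,0,0,0,0,-0.22,60],[0,0,0,0,0,-0.26,60],[0,0,0,0,0,-0.26,60]]})

```text
time: 16.15
tool_pos: [525.4, -236.6, 145.5]
tcp_rot: [179.9, -0.2, 0.5]
ft_force: [-0.2, -0.1, -0.3]
finger_gap: 60.1
grip_force: 0.0
```

```bash
python3 - <<'E'
from h import *
s=wrist(); rect(s,20,420,570,-390,-170,"pics/bt.png",2.5)
E
python3 go.py 645 153.6 145 0
```

```text
[ 0.  -0.1  0.5] [ 124.5 -388.3   -2. ] dist 408.0 t 16.2 gap 59.8
```

View pics/bt.png

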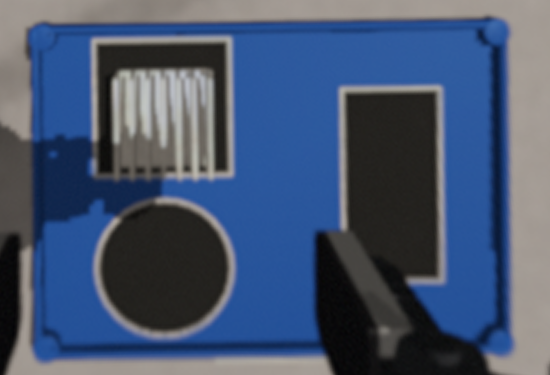

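The heat sink sits centred on the square pad (163,125), with the round and long pads still empty. Before reaching for the pot I'll check how high the black stand's boom is.

```bash
python3 - <<'E'
from bench import optics
from h import *
s=optics.snapshot("top");t=optics.snapshot("side")
def epi(u,v,zs=range(0,700,50)):
    o,d=ray(s,u,v)
    for z in zs:
        p=o+d*(z-o[2])/d[2]; print(z,p.round()[:2],np.round(proj(t,p)))
for q in [(158,228),(95,258),(48,281),(20,290)]: print(q); epi(*q)
cv2.imwrite("pics/side2.png",cv2.resize(t["pixels"][180:400,130:410],None,fx=2.7,fy=2.7))
E
```

```text
(158, 228)
0 [548. 146.] [253. 292.]
50 [542. 135.] [258. 271.]
100 [535. 124.] [263. 248.]
150 [529. 112.] [269. 224.]
200 [522. 101.] [275. 197.]
250 [516.  90.] [281. 169.]
300 [509.  78.] [288. 138.]
350 [502.  67.] [296. 104.]
400 [496.  56.] [304.  68.]
450 [489.  45.] [313.  27.]
500 [483.  33.] [323. -17.]
550 [476.  22.] [335. -66.]
600 [470.  11.] [ 347. -121.]
650 [463.  -1.] [ 361. -182.]
(95, 258)
0 [489. 258.] [261. 354.]
50 [486. 241.] [266. 328.]
100 [483. 224.] [272. 301.]
150 [479. 206.] [278. 271.]
200 [476. 189.] [284. 240.]
250 [473. 172.] [291. 206.]
300 [469. 154.] [299. 170.]
350 [466. 137.] [307. 131.]
400 [463. 120.] [316.  88.]
450 [459. 102.] [325.  42.]
500 [456.  85.] [335.  -7.]
550 [453.  68.] [347. -62.]
600 [449.  50.] [ 359. -122.]
650 [446.  33.] [ 373. -188.]
(48, 281)
0 [446. 340.] [268. 413.]
50 [445. 318.] [274. 383.]
100 [444. 296.] [280. 350.]
150 [443. 275.] [287. 316.]
200 [442. 253.] [294. 279.]
250 [441. 231.] [301. 240.]
300 [440. 209.] [309. 199.]
350 [439. 188.] [317. 154.]
400 [438. 166.] [326. 107.]
450 [437. 144.] [336.  56.]
500 [436. 122.] [346.   1.]
550 [435. 101.] [357. -59.]
600 [434.  79.] [ 370. -123.]
650 [433.  57.] [ 383. -192.]
(20, 290)
0 [428. 389.] [268. 454.]
50 [428. 364.] [274. 420.]
100 [428. 340.] [280. 384.]
150 [428. 316.] [287. 346.]
200 [428. 291.] [295. 305.]
250 [428. 267.] [303. 263.]
300 [428. 242.] [311. 218.]
350 [428. 218.] [320. 170.]
400 [428. 194.] [329. 119.]
450 [428. 169.] [339.  64.]
500 [428. 145.] [350.   6.]
550 [428. 121.] [361. -56.]
600 [428.  96.] [ 373. -123.]
650 [428.  72.] [ 386. -195.]
```

View pics/side2.png

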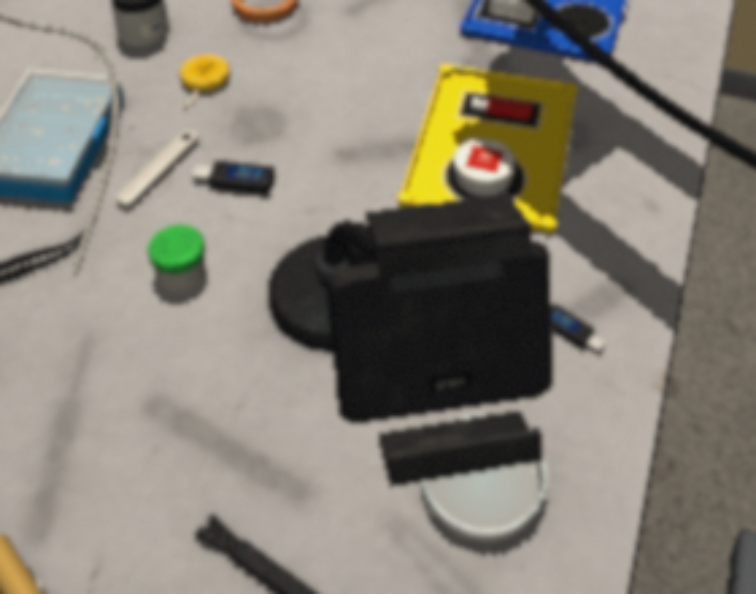

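The boom head tops out near z=250 around (428,270), well to the side of the arm's path, and the earlier moves met no cable. On to the pot.

To row units: -388 mm / 500 = -0.776, -357 mm / 500 = -0.714.

Emit:
pendant(deltas={"offsets":[[0,0,0,0.024,-0.08,0,60],[0,0,0,0.06,-0.184,0,60],[0,0,0,0.096,-0.296,0,60],[0,0,0,0.132,-0.41,0,60],[0,0,0,0.168,-0.524,0,60],[0,0,0,0.204,-0.632,0,60],[0,0,0,0.23,-0.714,0,60],[0,0,0,0.248,-0.776,0,60]]})

```text
time: 17.3
tool_pos: [643.1, 155.4, 139.7]
tcp_rot: [180.0, 0.2, 0.6]
ft_force: [-0.7, -0.0, 0.8]
finger_gap: 60.2
grip_force: 0.0
```

Emit:
pendant(deltas={"offsets":[[0,0,0,0,0,0.06,60],[0,0,0,0,0,0.12,60],[0,0,0,0,0,0.12,60]]})

```text
time: 17.68
tool_pos: [640.2, 152.9, 76.7]
tcp_rot: [179.9, 0.6, 0.6]
ft_force: [0.0, -0.3, 0.4]
finger_gap: 60.1
grip_force: 0.0
```

```bash
python3 - <<'E'
from h import *
s=wrist(); hsv=cv2.cvtColor(s["pixels"],cv2.COLOR_BGR2HSV)
print(blobs(s,cv2.inRange(hsv,(45,90,40),(80,255,255)),30,(100,100,460,420),100)); cv2.imwrite("pics/w7.png",s["pixels"])
E
python3 go.py 661.5 153 8 0
```

```text
[((242, 159, 65, 50), [671.4, 159.0, 26.2, 38.8, 19.0])]
[0.1 0.3 0.5] [20.   0.2 71.3] dist 74.0 t 17.725 gap 59.7
```

View pics/w7.png

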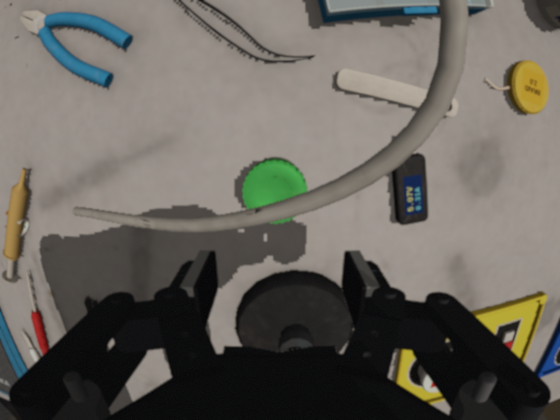

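The wrist view shows the pot at (275,190), with a grey cable hanging in front of it from (455,0) to its free end at (75,210). I'll triangulate the cable.

```bash
cat >> h.py <<'E'
def meet(*rays):
    A=np.zeros((3,3));b=np.zeros(3)
    for o,d in rays:
        d=d/np.linalg.norm(d);M=np.eye(3)-np.outer(d,d);A+=M;b+=M@o
    p=np.linalg.solve(A,b); return p.round(1),[round(float(np.linalg.norm(np.cross(p-o,d/np.linalg.norm(d)))),1) for o,d in rays]
E
python3 - <<'E'
from bench import optics
from h import *
s=optics.snapshot("top");t=optics.snapshot("side");w=wrist()
cv2.imwrite("pics/ts.png",np.hstack([cv2.resize(s["pixels"][70:220,60:220],(600,562),interpolation=cv2.INTER_CUBIC)[:, :400],cv2.resize(t["pixels"][140:300,110:220],(386,562),interpolation=cv2.INTER_CUBIC)]))
print(meet(ray(w,75,210),ray(s,93,148)),meet(ray(w,75,210),ray(t,159,281)),meet(ray(s,93,148),ray(t,159,281)))
# epipolar of wrist cable points in top & side
for q in [(75,210),(240,222),(350,190),(420,125),(455,30)]:
    o,d=ray(w,*q)
    for z in (0,40,80,120,160): 
        p=o+d*(z-o[2])/d[2]; print(q,z,p.round()[:2],np.round(proj(s,p)),np.round(proj(t,p)))
E
```

```text
(array([673.8, 248.7,  95.3]), [3.8, 3.8]) (array([672.1, 248.6,  96.9]), [4.6, 4.6]) (array([670.6, 245. ,  94.5]), [1.1, 1.1])
(75, 210) 0 [645. 325.] [ 67. 175.] [155. 360.]
(75, 210) 40 [658. 295.] [ 76. 163.] [154. 328.]
(75, 210) 80 [670. 264.] [ 85. 151.] [153. 296.]
(75, 210) 120 [683. 234.] [ 95. 137.] [153. 263.]
(75, 210) 160 [695. 204.] [106. 122.] [152. 231.]
(240, 222) 0 [638. 183.] [142. 181.] [202. 294.]
(240, 222) 40 [652. 178.] [140. 168.] [194. 276.]
(240, 222) 80 [666. 173.] [137. 155.] [185. 257.]
(240, 222) 120 [679. 168.] [135. 140.] [176. 237.]
(240, 222) 160 [693. 163.] [132. 124.] [167. 216.]
(350, 190) 0 [663. 103.] [185. 169.] [209. 261.]
(350, 190) 40 [672. 112.] [176. 158.] [201. 249.]
(350, 190) 80 [682. 121.] [167. 147.] [192. 236.]
(350, 190) 120 [691. 130.] [158. 134.] [182. 222.]
(350, 190) 160 [701. 139.] [147. 121.] [171. 207.]
(420, 125) 0 [713.  52.] [213. 145.] [200. 238.]
(420, 125) 40 [713.  70.] [200. 138.] [193. 230.]
(420, 125) 80 [714.  88.] [187. 130.] [185. 221.]
(420, 125) 120 [714. 106.] [173. 121.] [177. 211.]
(420, 125) 160 [715. 125.] [157. 112.] [168. 200.]
(455, 30) 0 [790.  22.] [230. 107.] [176. 222.]
(455, 30) 40 [777.  46.] [215. 105.] [172. 216.]
(455, 30) 80 [764.  69.] [199. 104.] [169. 210.]
(455, 30) 120 [750.  93.] [182. 102.] [164. 203.]
(455, 30) 160 [737. 116.] [163.  99.] [160. 195.]
```

View pics/ts.png

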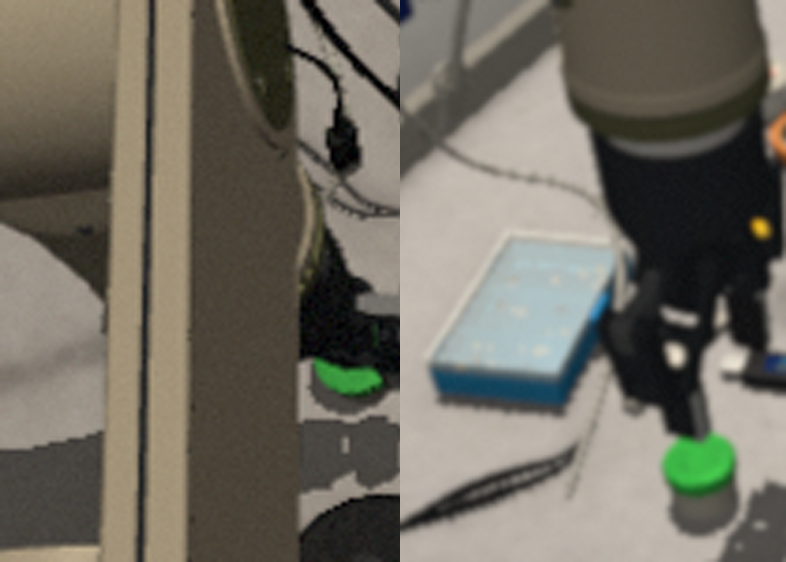

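The cable ends at (671,247,95) and passes about 27 mm beyond the pot at z≈140, so a vertical hand would touch it. I'll tilt the hand 30° back towards the robot, which clears it.

Careful with the scale: shifts go in shares of 500 mm and turns go in shares of 90 degrees. That gives: 30 degrees / 90 = 0.3333.

Emit:
pendant(deltas={"offsets":[[0,0.0889,0,0,0,0,60],[0,0.1778,0,0,0,0,60],[0,0.2667,0,0,0,0,60],[0,0.3333,0,0,0,0,60],[0,0.3333,0,0,0,0,60],[0,0.3333,0,0,0,0,60]]})

```text
time: 18.62
tool_pos: [645.8, 153.6, 84.8]
tcp_rot: [-180.0, -30.1, 0.5]
ft_force: [0.7, 0.6, 0.4]
finger_gap: 60.3
grip_force: 0.0
```

```bash
cat > go2.py <<'E'
# as go.py with the present orientation kept: args x y z
import sys, numpy as np
from scipy.spatial.transform import Rotation as R
from bench import r
st=r.sense(); A=R.from_euler('xyz',st["tcp_rot"],degrees=True)
print(A.inv().apply(np.array(list(map(float,sys.argv[1:4])))-st["tool_pos"]).round(1), "z-axis",A.as_matrix()[:,2].round(3))
E
python3 go2.py 664 153.3 12; python3 - <<'E'
from h import *
from scipy.optimize import least_squares
s=wrist(); hsv=cv2.cvtColor(s["pixels"],cv2.COLOR_BGR2HSV); cv2.imwrite("pics/w8.png",s["pixels"])
m=cv2.inRange(hsv,(45,90,30),(80,255,255)); print(blobs(s,m,30,(100,60,460,420),100))
c=max(cv2.findContours(m,0,1)[0],key=cv2.contourArea)
w=np.array([onplane(s,u,v,30) for u,v in c[:,0]])
f=least_squares(lambda p:np.hypot(w[:,0]-p[0],w[:,1]-p[1])-19.5,[662,153],loss='soft_l1'); print(f.x,np.abs(f.fun).mean())
E
```

```text
[-20.7   0.5  72.1] z-axis [ 0.501  0.005 -0.865]
[((247, 215, 59, 58), [663.5, 156.5, 38.1, 38.5, 0.6])]
[663.60480684 156.6498676 ] 0.4809627000188679
```

View pics/w8.png

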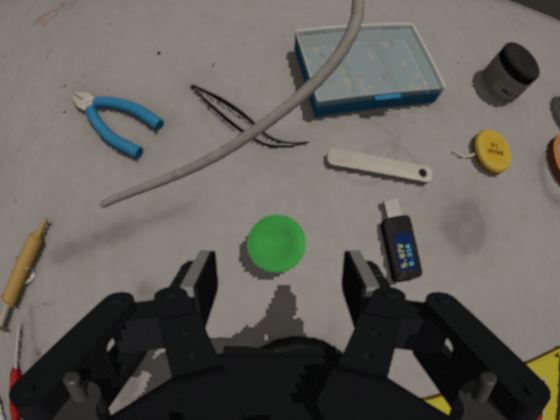

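The tilted view shows the pot at (276,244), clear of the cable, which is beyond it now. I'll descend along the tilted axis.

To row units: 73 mm / 500 = 0.146, 68 mm / 500 = 0.136.

```bash
python3 go2.py 665.5 155.5 12
```

```text
[-20.   -1.7  72.8] z-axis [ 0.502  0.005 -0.865]
```

Emit:
pendant(deltas={"offsets":[[0,0,0,-0.038,-0.004,0,60],[0,0,0,-0.038,-0.004,0.05,60],[0,0,0,-0.038,-0.004,0.1,60],[0,0,0,-0.038,-0.004,0.136,60],[0,0,0,-0.038,-0.004,0.146,60],[0,0,0,-0.038,-0.004,0.146,60]]})

```text
time: 19.42
tool_pos: [665.1, 155.5, 10.3]
tcp_rot: [-180.0, -30.0, 0.5]
ft_force: [-0.3, -1.0, 0.4]
finger_gap: 59.9
grip_force: 0.0
```

```bash
python3 go2.py 665.5 155.5 12
```

```text
[ 1.2  0.  -1.3] z-axis [ 0.5    0.005 -0.866]
```

To row units: -90 mm / 500 = -0.18, -60 mm / 500 = -0.12.

Emit:
pendant(deltas={"offsets":[[0,0,0,0,0,0,30],[0,0,0,0,0,0,30],[0,0,0,0,0,0,30],[0,0,0,0,0,0,30],[0,0,0,0,0,-0.05,30],[0,0,0,0,0,-0.12,30],[0,0,0,0,0,-0.18,30],[0,0,0,0,0,-0.18,30]]}, clamp_n=40)

```text
time: 20.42
tool_pos: [620.1, 155.7, 90.5]
tcp_rot: [-179.9, -30.2, 0.5]
ft_force: [-0.0, 0.3, -0.4]
finger_gap: 37.5
grip_force: 40.4
```

```bash
python3 go2.py 457 -234.5 88;python3 - <<'E'
from h import *
s=wrist(); cv2.imwrite("pics/w9.png",s["pixels"]); rect(s,11,610,720,0,120,"pics/met.png",4)
hsv=cv2.cvtColor(s["pixels"],cv2.COLOR_BGR2HSV)
print(blobs(s,cv2.inRange(hsv,(0,0,0),(179,255,70)),11,(340,120,440,300),200))
E
```

```text
[-145.3  388.6  -82.2] z-axis [ 0.503  0.006 -0.864]
[((340, 258, 90, 42), [613.2, 75.8, 73.2, 30.5, 87.1]), ((377, 177, 43, 75), [665.8, 65.3, 59.2, 28.3, 10.3])]
```

```bash
python3 - <<'E'
import cv2,numpy as np
a=cv2.imread("pics/w9.png"); b=cv2.imread("pics/met.png")
cv2.imwrite("pics/c9.png",np.hstack([a[100:400,100:480],b[100:400,:420]]))
E
```

```text
(no output)
```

View pics/c9.png

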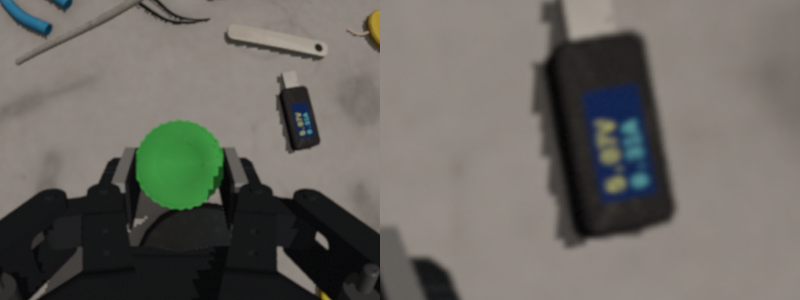

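The pot is held well. From the patch, the meter's body centre is about (662,61), its long axis points about +8.5°, and the plug is at +x. Carry the pot over.

To row units: 361 mm / 500 = 0.722, 326 mm / 500 = 0.652.

Emit:
pendant(deltas={"offsets":[[0,0,0,-0.024,0.064,-0.014,30],[0,0,0,-0.06,0.16,-0.034,30],[0,0,0,-0.098,0.262,-0.056,30],[0,0,0,-0.136,0.364,-0.076,30],[0,0,0,-0.174,0.466,-0.098,30],[0,0,0,-0.212,0.568,-0.12,30],[0,0,0,-0.244,0.652,-0.138,30],[0,0,0,-0.27,0.722,-0.152,30]]})

```text
time: 21.48
tool_pos: [466.4, -208.9, 84.8]
tcp_rot: [-179.9, -29.9, 0.4]
ft_force: [0.4, -0.7, -1.5]
finger_gap: 37.6
grip_force: 40.5
```

Emit:
pendant(deltas={"offsets":[[0,0,0,-0.02,0.056,-0.012,30],[0,0,0,-0.02,0.056,-0.012,30],[0,0,0,-0.02,0.056,-0.012,30]]})

```text
time: 21.85
tool_pos: [455.9, -234.8, 85.0]
tcp_rot: [-179.9, -29.9, 0.4]
ft_force: [0.2, 0.8, -0.5]
finger_gap: 37.5
grip_force: 40.5
```

```bash
python3 go2.py 457.5 -235 15.2; python3 -c "
from bench import r
print(r.sense()['tcp_rot'],r.sense()['joint_pos'])"
```

```text
[-33.5   0.4  61.3] z-axis [ 0.499  0.006 -0.867]
[-179.87460671  -29.90676054    0.43244224] [-48.96916921 -21.14702797 132.75891691  28.9479134   51.72952005
  25.72737937]
```

To row units: 61 mm / 500 = 0.122, 57 mm / 500 = 0.114.

Emit:
pendant(deltas={"offsets":[[0,0,0,-0.024,0,0.042,38],[0,0,0,-0.046,0,0.084,38],[0,0,0,-0.062,0,0.114,38],[0,0,0,-0.067,0,0.122,38],[0,0,0,-0.067,0,0.122,38],[0,0,0,-0.067,0,0.122,38],[0,0,0,-0.067,0,0.122,50],[0,0,0,-0.067,0,0.122,50]]})

```text
time: 22.85
tool_pos: [458.2, -235.6, 17.2]
tcp_rot: [180.0, -30.0, 0.6]
ft_force: [-0.2, -0.1, 0.1]
finger_gap: 50.3
grip_force: 0.0
```

Emit:
pendant(deltas={"offsets":[[0,0,0,0,0,-0.04,52],[0,0,0,0,0,-0.12,60],[0,0,0,0,0,-0.17,60],[0,0,0,0,0,-0.17,60],[0,0,0,0,0,-0.17,60]]})

```text
time: 23.48
tool_pos: [415.4, -235.7, 89.8]
tcp_rot: [-180.0, -30.0, 0.5]
ft_force: [-0.4, 0.2, -0.4]
finger_gap: 59.7
grip_force: 0.0
```

```bash
python3 - <<'E'
from h import *
from bench import optics
for s,z in ((wrist(),34),(optics.snapshot("top"),34)):
    hsv=cv2.cvtColor(s["pixels"],cv2.COLOR_BGR2HSV); print(blobs(s,cv2.inRange(hsv,(45,90,30),(80,255,255)),z,(0,0,560,420),100))
E
```

```text
[((250, 182, 60, 58), [455.6, -234.8, 39.8, 39.3, 43.9])]
[((354, 271, 24, 24), [455.9, -234.8, 40.4, 41.1, 1.4])]
```

The pot sits at (455.7,-234.8) in both views, on the pad. Next is the meter, at 20° tilt.

```bash
sed -i 's/\[180,0,w\]/[180,float(sys.argv[5]) if len(sys.argv)>5 else 0,w]/' go.py; python3 go.py 640 61 85 8.5 -20
```

```text
[ 3.3 -9.9 -7.3] [ 195.  -293.8  117.5] dist 372.0 t 23.575 gap 60.0
```

To row units: -286 mm / 500 = -0.572, -265 mm / 500 = -0.53, -10 degrees / 90 = -0.1111.

Emit:
pendant(deltas={"offsets":[[0,0,0,0.032,-0.048,0.018,50],[0,0,0,0.08,-0.124,0.048,50],[0.0111,-0.0333,-0.0222,0.136,-0.208,0.082,50],[0.0222,-0.0667,-0.0444,0.192,-0.292,0.116,50],[0.0367,-0.1111,-0.0811,0.248,-0.376,0.15,50],[0.0367,-0.1111,-0.0811,0.304,-0.46,0.184,50],[0.0367,-0.1111,-0.0811,0.35,-0.53,0.212,50],[0.0367,-0.1111,-0.0811,0.38,-0.572,0.228,50]]})

```text
time: 24.58
tool_pos: [634.4, 55.2, 84.3]
tcp_rot: [180.0, -19.8, 8.7]
ft_force: [0.3, -0.3, -0.1]
finger_gap: 50.3
grip_force: 0.0
```

Emit:
pendant(deltas={"offsets":[[0,0,0,0.004,-0.012,0.004,50],[0,0,0,0.004,-0.012,0.004,50]]})

```text
time: 24.82
tool_pos: [634.7, 59.0, 83.6]
tcp_rot: [179.9, -19.8, 8.6]
ft_force: [0.3, -0.7, -0.8]
finger_gap: 50.1
grip_force: 0.0
```

```bash
python3 - <<'E'
from h import *
s=wrist(); hsv=cv2.cvtColor(s["pixels"],cv2.COLOR_BGR2HSV)
# dark body, excluding (brighter) shadow; blue screen filled by external contour
for th in (35,45,55): print(th,blobs(s,cv2.inRange(hsv,(0,0,0),(179,255,th)),11,(190,100,370,330),300))
print("screen",blobs(s,cv2.inRange(hsv,(100,130,50),(130,255,255)),11,(190,100,370,330),50))
im=rect(s,11,620,720,10,110,None,4); g=cv2.cvtColor(im,cv2.COLOR_BGR2GRAY)
print(g[::16,::16])
E
python3 go.py 667 62 8 8.5 -20
```

```text
35 [((332, 250, 38, 80), [614.3, 3.7, 61.6, 27.8, 10.7]), ((190, 250, 38, 80), [598.8, 106.2, 61.5, 27.9, 6.5])]
45 [((332, 250, 38, 80), [614.3, 3.7, 61.6, 27.8, 10.7]), ((190, 250, 39, 80), [598.9, 105.9, 61.5, 28.6, 6.5]), ((266, 181, 34, 68), [662.1, 61.3, 48.1, 22.7, 10.4])]
55 [((332, 250, 38, 80), [614.3, 3.8, 61.6, 27.9, 10.7]), ((190, 250, 40, 80), [598.9, 105.5, 61.5, 29.3, 6.5]), ((266, 180, 34, 70), [662.2, 61.2, 49.5, 23.2, 10.6])]
screen [((274, 199, 20, 40), [659.4, 60.1, 27.7, 13.5, 8.6])]
[[128 125 122 118 116 118  82  73  50  50  73 100 132 147 153 157 158 158
   54 150 158 128 129 129 127]
 [129 130 127 126 125 127 126 125 122 121  95 119  90  59  54  50  62  92
  124 146 124 128 128 127 126]
 [130 131 131 132 129 126 123 120 123 127 128 129 129 131 129 127 130  96
   95 122 127 128 129 127 126]
 [130 130 
[... 1659 characters left out ...]
1 129 129]
 [132 133 134 131 130 133 133 131 130 131  54  30  44  34  34  34  56 130
  132 129 130 131 126 101  85]
 [132 133 132 130 129 133 133 129 129 131  62  31  35  33  29  41 124 130
  131 132 130 130  90  17  75]
 [129 131 131 129 129 131 132 132 131 132 106  82 130 134 132 131 130 129
  130 130 130 130 107   6  56]
 [129 130 124 106 129 130 131 132 133 131 132  90  62 115 129 130 131 130
  131 130 130 130 125   7  11]
 [123  74  61  15 129 131 131 132 134 133 126  62  62  63 108 131 131 132
  133 132 131 131 128   3   4]
 [ 86  74  32  10 131 132 132 132 132 131  99  63  63  64  63 133 133 132
  131 130 131 131 131   6   6]]
[0.1 0.1 0.1] [ 4.6  1.1 82.5] dist 83.0 t 24.875 gap 49.9
```

To row units: 82 mm / 500 = 0.164, 76 mm / 500 = 0.152, -1 degrees / 90 = -0.0111.

Emit:
pendant(deltas={"offsets":[[0,0,-0.0111,0.006,0,0,50],[0,0,-0.0111,0.01,0.002,0.05,50],[0,0,-0.0111,0.012,0.002,0.11,50],[0,0,-0.0111,0.012,0.002,0.152,50],[0,0,-0.0111,0.012,0.002,0.164,50],[0,0,-0.0111,0.012,0.002,0.164,50]]})

```text
time: 25.62
tool_pos: [669.2, 62.0, 10.5]
tcp_rot: [179.5, -20.0, 9.6]
ft_force: [-0.0, 0.8, 0.3]
finger_gap: 50.0
grip_force: 0.0
```

```bash
python3 go.py 668 62 7.5 9.4 -20
```

```text
[0.4 0.  0.2] [-2.2 -0.2  2.4] dist 3.0 t 25.625 gap 50.0
```

To row units: 3 mm / 500 = 0.006, -2 mm / 500 = -0.004.

Emit:
pendant(deltas={"offsets":[[0,0,0,-0.004,0,0.006,50],[0,0,0,-0.004,0,0.006,50],[0,0,0,-0.004,0,0.006,15],[0,0,0,-0.004,0,0.006,15],[0,0,0,-0.004,0,0.006,15],[0,0,0,-0.004,0,0.006,15],[0,0,0,-0.004,0,0.006,15]]}, clamp_n=50)

```text
time: 26.5
tool_pos: [668.9, 62.4, 7.6]
tcp_rot: [179.5, -20.0, 9.6]
ft_force: [-2.3, 0.1, 6.5]
finger_gap: 21.6
grip_force: 49.3
```

```bash
python3 go.py 668 62 60 9.4 -20
```

```text
[ 0.4 -0.   0.2] [ 17.    0.6 -49.5] dist 52.0 t 26.5 gap 21.6
```

To row units: -85 mm / 500 = -0.17, -80 mm / 500 = -0.16.

Emit:
pendant(deltas={"offsets":[[0,0,0,0,0,-0.04,15],[0,0,0,0,0,-0.1,15],[0,0,0,0,0,-0.16,15],[0,0,0,0,0,-0.17,15],[0,0,0,0,0,-0.17,15]]})

```text
time: 27.12
tool_pos: [639.7, 58.2, 86.4]
tcp_rot: [179.5, -20.0, 9.6]
ft_force: [0.2, 0.2, -0.5]
finger_gap: 21.8
grip_force: 49.1
```

```bash
python3 go.py 489.5 -333 88 0.8 -20;  python3 - <<'E'
from h import *
s=wrist(); hsv=cv2.cvtColor(s["pixels"],cv2.COLOR_BGR2HSV)
print("screen",blobs(s,cv2.inRange(hsv,(100,130,50),(130,255,255)),85,(190,100,370,330),50))
E
```

```text
[-2.6 -0.   8.3] [-200.2  361.1  -71.6] dist 419.0 t 27.125 gap 21.8
screen [((265, 257, 27, 34), [635.3, 58.5, 16.5, 12.7, 9.3])]
```

Held. Carry to the long pad.

To row units: 334 mm / 500 = 0.668, 302 mm / 500 = 0.604, 8.3 degrees / 90 = 0.0922.

Emit:
pendant(deltas={"offsets":[[0,0,0,-0.03,0.054,-0.01,15],[-0.0056,0,0.0222,-0.076,0.14,-0.028,15],[-0.0111,0,0.0444,-0.128,0.232,-0.046,15],[-0.0222,0,0.0667,-0.182,0.328,-0.064,15],[-0.0289,0,0.0922,-0.236,0.424,-0.084,15],[-0.0289,0,0.0922,-0.288,0.52,-0.104,15],[-0.0289,0,0.0922,-0.336,0.604,-0.12,15],[-0.0289,0,0.0922,-0.37,0.668,-0.132,15]]})

```text
time: 28.18
tool_pos: [499.5, -305.1, 86.3]
tcp_rot: [-179.9, -19.9, 0.7]
ft_force: [0.4, -0.7, -0.5]
finger_gap: 21.5
grip_force: 49.1
```

Emit:
pendant(deltas={"offsets":[[0,0,0,-0.022,0.058,-0.012,15],[0,0,0,-0.022,0.058,-0.012,15],[0,0,0,-0.022,0.058,-0.012,15]]})

```text
time: 28.55
tool_pos: [488.6, -332.0, 88.5]
tcp_rot: [-179.9, -19.9, 0.7]
ft_force: [-0.8, 0.6, -0.1]
finger_gap: 21.5
grip_force: 49.1
```

```bash
python3 go.py 489.5 -333 12.2 0.8 -20; python3 - <<'E'
from h import *
s=wrist(); hsv=cv2.cvtColor(s["pixels"],cv2.COLOR_BGR2HSV)
print(blobs(s,cv2.inRange(hsv,(105,120,50),(125,255,255)),10,(0,0,560,420),2000))
print("green",blobs(s,cv2.inRange(hsv,(45,90,30),(80,255,255)),34,(0,0,560,420),100))
print("pads",blobs(s,cv2.inRange(s["pixels"],(0,0,0),(60,60,60)),4,(180,80,380,330),300))
E
```

```text
[-0.1  0.1 -0.1] [-25.2   1.2  72. ] dist 76.0 t 28.55 gap 21.5
[((97, 157, 248, 170), [490.0, -280.7, 137.5, 197.7, 0.6])]
green [((120, 266, 51, 45), [464.6, -233.7, 24.7, 41.6, 30.8])]
pads [((180, 198, 200, 132), [477.1, -331.5, 103.5, 157.3, 0.8]), ((180, 170, 11, 69), [523.7, -258.0, 52.8, 8.2, 2.0])]
```

To row units: 71.5 mm / 500 = 0.143, 71 mm / 500 = 0.142.

Emit:
pendant(deltas={"offsets":[[0,0,0,-0.016,0,0.044,15],[0,0,0,-0.034,0.002,0.094,15],[0,0,0,-0.046,0.002,0.128,15],[0,0,0,-0.05,0.002,0.142,15],[0,0,0,-0.05,0.002,0.143,15],[0,0,0,-0.05,0.002,0.143,15],[0,0,0,-0.05,0.002,0.143,36],[0,0,0,-0.05,0.002,0.143,36]]})

```text
time: 29.6
tool_pos: [490.4, -334.3, 15.1]
tcp_rot: [179.9, -20.1, 0.8]
ft_force: [-0.5, -1.0, -0.4]
finger_gap: 36.2
grip_force: 0.0
```

Emit:
pendant(deltas={"offsets":[[0,0,0,0,0,-0.04,36],[0,0,0,0,0,-0.12,40],[0,0,0,0,0,-0.22,50],[0,0,0,0,0,-0.26,60],[0,0,0,0,0,-0.26,60]]})

```text
time: 30.22
tool_pos: [446.3, -335.9, 139.1]
tcp_rot: [179.7, -20.2, 0.8]
ft_force: [0.1, 0.2, -0.1]
finger_gap: 60.3
grip_force: 0.0
```

```bash
python3 - <<'E'
from h import *
from bench import optics
s=wrist(); t=optics.snapshot("top")
for s in (s,t):
    hsv=cv2.cvtColor(s["pixels"],cv2.COLOR_BGR2HSV); f=s is not t
    red=cv2.inRange(hsv,(170,110,60),(179,255,255))|cv2.inRange(hsv,(0,110,60),(8,255,255))
    print("screen",blobs(s,cv2.inRange(hsv,(100,80,40),(130,255,140)),15,(225,100,330,260) if f else (405,240,428,290),10))
    print("green",blobs(s,cv2.inRange(hsv,(45,90,30),(80,255,255)),34,(0,0,560,420),100))
    print("red",blobs(s,red,20,(0,0,560,420),30))
    print("blue",blobs(s,cv2.inRange(hsv,(105,120,50),(125,255,255)),10,(0,0,560,420),2000))
    im=cv2.remap
w=rect(optics.snapshot("wrist")|{"fish":1},15,440,540,-375,-290,None,2)
g=cv2.cvtColor(w,cv2.COLOR_BGR2GRAY); print(g[::8,::6])
E
```

```text
screen [((270, 193, 17, 33), [481.0, -334.3, 27.9, 13.9, 0.8]), ((225, 127, 103, 133), [516.5, -357.0, 149.4, 69.0, 38.1])]
green [((141, 210, 45, 49), [457.0, -237.3, 40.2, 39.7, 40.0])]
red [((42, 183, 14, 37), [485.2, -97.1, 37.3, 19.3, 5.2])]
blue [((120, 125, 210, 152), [489.7, -280.5, 137.9, 198.2, 0.7])]
screen [((414, 263, 9, 16), [480.4, -335.0, 27.2, 15.0, 1.4])]
green [((354, 271, 24, 24), [455.9, -234.8, 40.4, 41.0, 1.4])]
red [((231, 257, 14, 14), [484.6, -5.7, 23.4, 23.8, 1.4]), ((278, 254, 11, 22), [484.6, -87.9, 37.4, 16.9, 6.3]), ((10, 232, 12, 21), [514.0, 396.6, 12.6, 37.1, 80.7]), ((337, 86, 17, 16), [816.6, -201.3, 31.2, 30.2, 63.5]), ((394, 26, 15, 17), [944.2, -313.3, 29.5, 27.7, 29.6])]
blue [((333, 227, 110, 78), [488.5, -279.8, 138.7, 199.5, 0.4])]
[[ 87  87  88  88  89  89  89  89  90  90  91  
[... 2278 characters left out ...]
 88 115 104  34  20  23  41  55  51  46  47  45
   47  33  42 165  92  92  93  94  93  94  51]
 [ 86  87  88  88  88  87  88 111 107  34  31  18  38  38  33  34  33  33
   31  33  41 166  91  93  93  93  94  94  83]
 [ 87  87  88  88  88  88  89 108 113  34  33  32  32  33  33  34  35  35
   35  34  41 165  90  92  92  92  93  93  83]
 [ 87  86  87  87  88  88  89 104 115  47  50  54  56  60  64  66  70  71
   74  76  79 166  91  93  93  93  93  93  84]
 [ 86  87  87  87  88  88  88  88 103 102 103 102 102 101 100 100  99  97
   97  96  95  94  92  92  92  93  93  93  84]
 [ 86  87  88  87  87  87  88  88  88  89  89  88  89  91  90  90  91  90
   91  90  92  92  92  92  92  92  94  93  84]]
```

Everything measures on its pad: the meter spans about x 459–521, centred near (490,-334), and the hand is clear. Handing in.

```bash
python3 -c "
from bench import workorder
print(workorder.hand_in())"
```

```text
the job is handed in; nothing more can be done
None
```

I placed all five items on their pads, with every position measured within tolerance, left the three bystanders alone and handed the job in at about 30 s; no verdict was returned, and I went over the limit by viewing 16 pictures instead of 14.

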